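# Lay the two slide boxes down lid up

## Task

Two grey slide boxes were left standing on end on the microscope bench. Using only a gentle push with the fingertips, tip each one over onto its rubber feet, where it stands, so that both lie flat with the lid facing up, ready to be opened. Do not pinch, lift or carry the boxes, and leave everything else on the bench as it is.

Things in the scene. Friction and masses are not known exactly. Their poses are not given: they have to be found in the camera images.
- tall_box: the taller grey slide box, loose, standing on end at any yaw, left or right: 32 mm thick, 84 wide, 112 high, about 0.22 kg. Origin: centre of the end it stands on; z up its height, y along its width. Own -x: LID face, at x = -16 mm (10 mm thin lid, a little smaller than the base, blank white label, black clasp at the top). Own +x: BASE face, at x = +16 mm, with four black rubber feet 3 mm high.
- short_box: the shorter grey slide box, loose, standing on end at any yaw, left or right: 32 mm thick, 78 wide, 94 high, about 0.22 kg. Origin: centre of the end it stands on; z up its height, y along its width. Own -x: LID face, at x = -16 mm (10 mm thin lid, a little smaller than the base, blank white label, black clasp at the top). Own +x: BASE face, at x = +16 mm, with four black rubber feet 3 mm high.
- tall_box_mid (a point): centre of the taller slide box, 56 mm above the bench while it stands, 19 mm when it lies on its feet. The box stands by itself; leaned over about 16 degrees it falls on by itself
- tall_box_lid (a point): centre of that box's lid face (16 mm from the centre, on the lid side)
- short_box_mid (a point): centre of the shorter slide box, 47 mm above the bench while it stands, 19 mm when it lies on its feet. The box stands by itself; leaned over about 20 degrees it falls on by itself
- short_box_lid (a point): centre of that box's lid face (16 mm from the centre, on the lid side)
- vial: bystander, loose: a small amber jar with a white cap, 30 mm across, 62 mm high; origin: centre of its underside
- fixture: bystander, loose: a blue disc 96 mm across and 16 mm thick with an upright steel cylinder 32 mm across, 66 mm high in all; origin: centre of its underside
- carton: bystander, loose: an upright plain cardboard carton, 36 x 60 x 90 mm high, no feet and no clasp (not a slide box); origin: centre of its underside
- puck: bystander, loose: a black control puck with an aluminium top, 72 mm across, 40 mm high; origin: centre of its underside
- objective: bystander, loose: a steel microscope objective standing on end, 36 mm across, 58 mm high; origin: centre of its underside
- tip_box: bystander, loose: a white box with a clear top, 80 x 120 x 66 mm high; origin: centre of its underside
- dish: bystander, loose: a flat glass dish, 63 mm across, 15 mm high; origin: centre of its underside
There are look-alikes about, which are no part of the job. What is shaped like the short_box but green is not meant.

How it is judged:
At the end, for the whole second after the job is handed in: Both slide boxes lie at rest on the bench on their feet, lid up (within 0.1 rad of level, centre 12 to 26 mm above the bench), each box's centre no more than 170 mm from where it was at the start (angle between each of tall_box, short_box's own x axis and vertical above 3.04 rad and height (world z) of tall_box_mid between 0.012 and 0.026 m and distance of each of tall_box_mid, short_box_mid from where it was at the start of the episode below 0.17 m and linear speed of each of tall_box, short_box below 0.02 m/s and angular speed of each of tall_box, short_box below 0.1 rad/s and height (world z) of short_box_mid between 0.012 and 0.026 m); the robot touches nothing.
It fails at once if a slide box is lifted off the bench (height (world z) of tall_box_mid above 0.072 m or height (world z) of short_box_mid above 0.063 m).
It fails at once if a slide box is pinched or shoved hard (more than 15 N from the fingers) (contact force between the fingers and tall_box above 15 N or contact force between the fingers and short_box above 15 N).
It fails at once if another thing on the bench is moved by more than 15 mm (distance of any of vial, fixture, carton, puck, objective, tip_box, dish from where it was at the start of the episode above 0.015 m).
It also fails if it takes over 45 s, if anything falls off the work surface, if the arm or the gripper's body presses on something with over 40 N, if the wrist force passes 120 N, or if a joint passes its speed limit or range.

## Robot

A 6-joint arm with a two-finger parallel gripper is mounted at the origin on the work surface. World frame = base frame: x ahead of the robot, y to its left, z up, the work surface at z = 0. Lengths are in m, angles in rad, forces in N, time in s.
With the tool pointing down it reaches from about 0.3 to 0.875 m from the base axis. Payload 6.4 kg.
Tool frame: the origin (TCP) lies midway between the tips of the shut fingers; the grasp point (between the pads) lies 19 mm behind it; z points along the fingers, y is the line along which they close (so a half turn about z gives the same grasp; the last joint's range is limited). The gripper opens to 85 mm and grips with 20 to 120 N. Pads are 22 mm wide; open, the fingers measure 114 mm over their backs; the gripper's body (76 mm by 85 mm) begins 54 mm behind the grasp point. The pads swing forward as they close: fully open they stand 13 mm farther back than shut.
Start: joints at [1.141, 0.181, 1.607, -0, 1.354, -0.206], TCP at [0.128, 0.561, 0.231] pointing down, gripper open.
Joint ranges: [-2.99, 2.99], [-0.89, 2.07], [0.3, 2.58], [-1.14, 4.28], [0, 2.63], [-3.12, 3.12]. Speed limits (rad/s): [2.57, 2.57, 3.01, 3.14, 3.14, 3.14].

## Interface

Orientations are given as a unit quaternion [w, x, y, z].
In Python, from bench import * gives the robot as it stands.
- The arm moves only by the tool play_rows, never from a script. Its argument "plan" is a list of rows, each a list of 3 entries, a list of its own where there are three numbers: the finger opening in mm, from 0 to 85.4, then the shift along the tool's x, y, z normalised to -1 to 1, where 1 is 40 cm, then the turn about the tool's z normalised to -1 to 1, where 1 is pi rad. A call has 1 to 10 rows; each row is the pose to reach, as a shift and turn from the pose commanded when the call began, along the tool's axes at that moment, turning the shorter way round; what a row does not reach only later rows make up. A row lasts 1/10 s, in which the tool goes at most 50 mm and 8.59 degrees, less where a joint would pass 70% of its speed; a pose out of reach is approached as far as the arm can. A call with a number of a shift or a turn outside -1 to 1 is refused whole. A call with a gripper value outside its range is refused whole. The fingers move at their own pace and stop on an object; the grip force is fixed at half the most. Time passes only in rows, so rows that repeat a pose let the fingers close. It gives the time, the measured TCP pose, the force, the opening and the grip force at its end, in the units of the state.
- get_obs(): the state, without advancing time (a new reading comes with each control period).
- camera(name): name is "side" or "top" or "wrist"; returns a dict with "image" (400x640x3 uint8, red, green, blue), "range_z" (400x640 float32, m along the optical axis (not along the pixel's ray), 0 where there is no reading), "intrinsics" (3x3 intrinsics, pixels), "rvec" (rotation vector, rad) and "tvec" (3), from world to camera coordinates, as OpenCV has them; the wrist camera has in their place "T_tool_cam" (4x4, takes a point from camera to tool coordinates, whose origin is the TCP and whose axes are the flange's). Camera axes: x right, y down, z forward; pixel columns grow to the right and rows downward; lengths in m; the calibration is good to about 2 mm. A picture is of the moment at which its call begins: read the wrist's pose just before it.
- hand_in(): hands the job in; it is judged then, once.
Trained networks look in a picture, given as the dict that the camera call returned (one of the last four; its "shot" number tells which), for a name from the list of things; names that differ only in an ending like _2 or _b are one class to them, and where a whole thing is asked for, a point or a joint stands for the part that bears it (a point fixed in the world has none). Each returns a list of dicts, best first, with "conf" (0 to 1); they miss things now and then, are a little off and sometimes report something else, mostly with a low value. They report only what shows in the picture. A call takes as long as a camera call. They do not tell look-alikes from the thing itself.
- search_frame(picture, label): "rect" ([centre column, centre row, width, height] in pixels, round what is visible of it).
- masks_of(picture, label): "mask" (400x640 bool, what is visible of it) and "rect" ([centre column, centre row, width, height] in pixels, round what is visible of it).
The state is a dict: "time_s": time; "q": joint angles; "dq": joint speeds; "joint_efforts": joint torques, N m; "eef_pos": TCP position; "eef_rot": TCP orientation; "wrist_force": force on the tool from outside, world axes, zero at the start; "torque": the same for the moment, N m; "opening": opening from 0.0 (shut) to 1.0 (fully open); "grasp_force": force on a finger pad.
Only numpy, scipy, OpenCV 4.12 (cv2) and the standard library are available. Lean on these libraries where they do the work, as an engineer would, in place of code of your own. Each camera call takes 0.05 s, during which the arm holds its last target. There are 200 camera calls.

## Working session

There is one attempt and no reset: what is moved stays moved. The work goes in short steps, Python scripts to look and compute and a tool call to move; the robot and the scene stay as the last step left them, time stands still between calls to the robot, and variables do not carry over. Pictures are saved under pics/ and viewed, at most 10 in all, crops included, and the job is handed in when it is done.

Besides the shell and the picture viewer there is one more tool, called after ">>>" in YAML: its name, and indented under it one key for each argument. play_rows: Moves the arm, as the interface text tells. Its arguments: {"type":"object","properties":{"plan":{"type":"array","items":{"type":"array"}}},"required":["plan"]}

```bash
mkdir -p pics; cat > h.py <<'E'
from bench import *
import numpy as np, cv2
def cloud(c):
    K=c["intrinsics"];z=c["range_z"];v,u=np.mgrid[:400,:640]
    P=np.stack([(u-K[0,2])/K[0,0]*z,(v-K[1,2])/K[1,1]*z,z],-1)
    R=cv2.Rodrigues(np.array(c["rvec"],float))[0]
    W=(P-np.array(c["tvec"]).ravel())@R
    W[z<=0]=np.nan
    return W
def save(c,n): cv2.imwrite("pics/"+n+".png",c["image"][:,:,::-1])
E
python3 - <<'E'
from h import *
o=get_obs();print(o["time_s"],o["eef_pos"],o["eef_rot"])
for n in ["top","side"]:
    c=camera(n);save(c,n+"0");W=cloud(c)
    np.savez("/tmp/"+n,W=W,im=c["image"])
    for l in ["tall_box","short_box","vial","fixture","carton","puck","objective","tip_box","dish"]:
        for m in masks_of(c,l):
            if m["conf"]<.3: continue
            p=W[m["mask"]];p=p[~np.isnan(p[:,0])]
            print(n,l,round(m["conf"],2),np.round(m["rect"]),np.round(np.percentile(p,[3,50,97],axis=0),3).tolist(),c["image"][m["mask"]].mean(0).round())
E
```

```text
0.0 [0.12735131 0.56015147 0.2303615 ] [-2.94791462e-04  1.11664122e-01  9.93745597e-01 -8.51567173e-04]
top tall_box 0.85 [246. 212.  14.  30.] [[0.518, 0.21, 0.009], [0.551, 0.224, 0.108], [0.59, 0.248, 0.117]] [75. 80. 79.]
top short_box 0.78 [380. 214.  25.  17.] [[0.524, -0.259, 0.005], [0.551, -0.227, 0.089], [0.575, -0.192, 0.099]] [72. 75. 73.]
top short_box 0.6 [359. 189.  22.  18.] [[0.618, -0.176, 0.008], [0.632, -0.14, 0.089], [0.657, -0.109, 0.1]] [ 24. 104.  38.]
top vial 0.66 [310. 203.   8.   9.] [[0.576, -0.004, 0.009], [0.586, 0.009, 0.059], [0.599, 0.023, 0.066]] [182. 168. 152.]
top fixture 0.86 [294. 157.  31.  28.] [[0.715, 0.037, 0.006], [0.752, 0.075, 0.015], [0.798, 0.117, 0.066]] [ 40.  74. 127.]
top carton 0.78 [329. 148.  22.  20.] [[0.762, -0.081, 0.003], [0.771, -0.052, 0.086], [0.797, -0.023, 0.095]] [126.  92.  49.]
top puck 0.83 [312. 270.  26.  17.] [[0.345, -0.02, 0.021], [0.371, 0.01, 0.035], [0.401, 0.041, 0.044]] [141. 135. 140.]
top tip_box 0.65 [464. 201.  43.  38.] [[0.55, -0.566, 0.022], [0.593, -0.504, 0.064], [0.638, -0.449, 0.07]] [185. 18
[... 1070 characters left out ...]
05], [0.553, 0.242, 0.075], [0.595, 0.25, 0.113]] [101. 100.  96.]
side puck 0.76 [406. 240.  24.  23.] [[0.341, -0.008, 0.004], [0.371, 0.027, 0.026], [0.402, 0.043, 0.041]] [114. 106. 107.]
side objective 0.56 [357. 176.  22.  35.] [[0.521, -0.326, -0.001], [0.549, -0.219, 0.055], [0.581, -0.193, 0.095]] [82. 79. 74.]
side objective 0.51 [351. 390.  23.  16.] [[0.416, 0.467, 0.022], [0.432, 0.48, 0.046], [0.448, 0.488, 0.058]] [126. 120. 121.]
side tip_box 0.68 [358. 137.  24.  34.] [[0.542, -0.57, 0.001], [0.588, -0.473, 0.053], [0.642, -0.448, 0.067]] [173. 165. 155.]
side dish 0.84 [242. 380.  31.  40.] [[0.619, 0.459, 0.0], [0.645, 0.489, 0.014], [0.673, 0.515, 0.016]] [190. 200. 192.]
```

```bash
python3 - <<'E'
import numpy as np,cv2
for n,b in [("top",[(215,185,70,60),(345,180,70,60)]),("side",[(285,235,70,60),(320,150,70,60)])]:
    d=np.load(f"/tmp/{n}.npz");W=d["W"];im=d["im"][:,:,::-1]
    t=[cv2.resize(im[y:y+h,x:x+w],(400,343),interpolation=cv2.INTER_CUBIC) for x,y,w,h in b]
    r=np.hstack(t); R=r if n=="top" else np.vstack([R,r])
    for nm,c,hz in [("tall",(.555,.228),.112),("short",(.55,-.225),.094),("green",(.636,-.142),.094)]:
        m=(np.hypot(W[...,0]-c[0],W[...,1]-c[1])<.075)&(W[...,2]>hz-.012)&(W[...,2]<hz+.012)
        if nm=="short": m&=~((d["im"][...,1]>1.3*d["im"][...,0]))
        p=W[m]; 
        if len(p)>8: print(n,nm,len(p),p[:,2].mean().round(4),cv2.minAreaRect(p[:,:2].astype(np.float32)))
    for nm,c,hz in [("tall",(.555,.228),.112),("short",(.55,-.225),.094)]:
        m=(np.hypot(W[...,0]-c[0],W[...,1]-c[1])<.085)&(W[...,2]>.02)&(W[...,2]<hz-.015)
        p=W[m]
        if len(p)>20:
            q=p[:,:2]-p[:,:2].mean(0);s,v=np.linalg.eigh(q.T@q/len(q));print(" face",n,nm,len(p),p[:,:2].mean(0).round(4),np.sqrt(s).round(4),v[:,0].round(3))
cv2.imwrite("pics/m1.png",cv2.resize(R,(700,600)))
E
```

```text
top tall 261 0.1104 ((0.5578433275222778, 0.23132647573947906), (0.08486993610858917, 0.03756659850478172), 8.814894676208496)
top short 231 0.0917 ((0.5545840859413147, -0.2296830415725708), (0.07727012038230896, 0.037999801337718964), 58.99102783203125)
top green 229 0.092 ((0.6385000944137573, -0.14485067129135132), (0.07761625945568085, 0.03928180783987045), 78.30709075927734)
 face top tall 78 [0.5469 0.2177] [0.0073 0.0268] [ 0.001 -1.   ]
 face top short 71 [ 0.5453 -0.2188] [0.0064 0.0265] [-0.753  0.658]
side tall 487 0.1091 ((0.5557557940483093, 0.231360524892807), (0.08368222415447235, 0.0368255190551281), 10.215120315551758)
side short 184 0.0909 ((0.5517439246177673, -0.23177850246429443), (0.08252456039190292, 0.03940313681960106), 59.69706726074219)
side green 187 0.0913 ((0.6352642178535461, -0.14653624594211578), (0.08069469034671783, 0.03590599447488785), 77.58248138427734)
 face side tall 836 [0.5527 0.2429] [0.0045 0.0241] [ 0.185 -0.983]
 face side short 335 [ 0.5503 -0.2158] [0.0081 0.028 ] [-0.709  0.705]
```

View pics/m1.png

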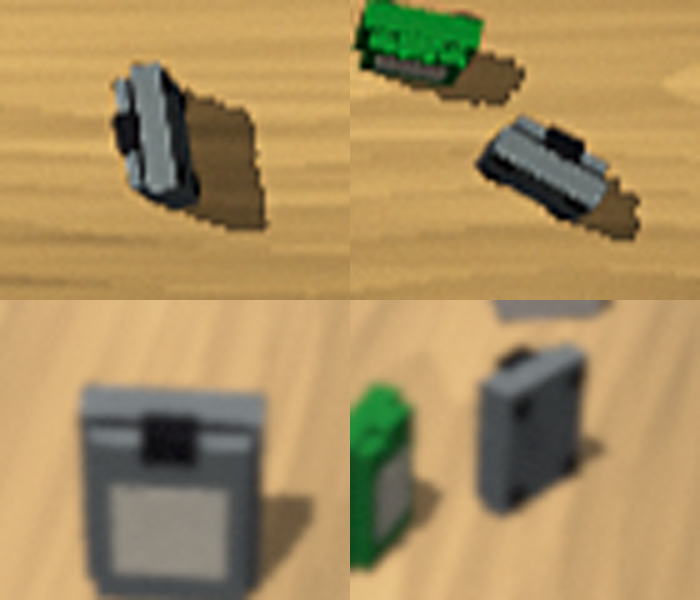

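View pics/side0.png

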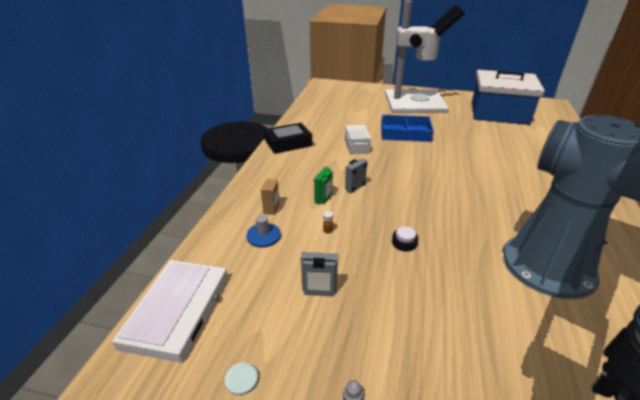

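The tall box's lid and clasp (side picture, about px 320,275) face +y. The short box (side about px 356,175; top about px 380,214) shows its feet towards -x/+y, so its lid faces +x/-y. The green look-alike is at about px 323,187 in the side picture. I'll push with the fingers 40 mm apart, one on each side of the clasp.

```bash
cat >> h.py <<'E'
from scipy.spatial.transform import Rotation as Ro
def go(xyz,yang):
    o=get_obs();q=o["eef_rot"];R=Ro.from_quat([q[1],q[2],q[3],q[0]]).as_matrix()
    d=R.T@(np.array(xyz)-o["eef_pos"])/.4
    a=np.degrees(np.arctan2(R[1,1],R[0,1])); t=(a-yang+90)%180-90
    print("t",o["time_s"],"pos",np.round(o["eef_pos"],4),"yang",a.round(1),"shift",d.round(4),"turn",round(t/180,4))
E
python3 -c "
from h import *
go((.5466,.2905,.231),9.5);go((.5466,.2905,.087),9.5)"
```

```text
t 1.0 pos [0.1276 0.5607 0.2313] yang 77.2 shift [-1.1713e+00 -4.2610e-01  7.0000e-04] turn 0.376
t 1.0 pos [0.1276 0.5607 0.2313] yang 77.2 shift [-1.1713 -0.4261  0.3607] turn 0.376
```

>>> play_rows:
  plan:
    - [40,[-0.95,-0.35,0],0.376]
    - [40,[-0.95,-0.35,0],0.376]
    - [40,[-0.95,-0.35,0],0.376]
    - [40,[-0.95,-0.35,0],0.376]
    - [40,[-0.95,-0.35,0],0.376]
    - [40,[-0.95,-0.35,0],0.376]
    - [40,[-0.95,-0.35,0],0.376]
    - [40,[-0.95,-0.35,0],0.376]
    - [40,[-0.95,-0.35,0],0.376]
    - [40,[-0.95,-0.35,0],0.376]

```text
time_s: 2.0
eef_pos: [0.468, 0.3388, 0.231]
eef_rot: [-0.0, 0.647, 0.763, -0.0]
wrist_force: [-0.3, -0.5, 0.7]
opening: 0.468
grasp_force: 0.0
```

```bash
python3 -c "
from h import *
go((.5466,.2905,.231),9.5);go((.5466,.2905,.087),9.5);print(get_obs()['opening'],get_obs()['wrist_force'])"
```

```text
t 2.0 pos [0.468  0.3388 0.231 ] yang 9.4 shift [-0.1512  0.1741 -0.    ] turn -0.0006
t 2.0 pos [0.468  0.3388 0.231 ] yang 9.4 shift [-0.1512  0.1743  0.36  ] turn -0.0006
0.46846975634152743 [-0.33466096 -0.51469311  0.65405415]
```

>>> play_rows:
  plan:
    - [40,[-0.15,0.174,0],0]
    - [40,[-0.15,0.174,0],0]
    - [40,[-0.15,0.174,0.1],0]
    - [40,[-0.15,0.174,0.2],0]
    - [40,[-0.15,0.174,0.3],0]
    - [40,[-0.15,0.174,0.36],0]
    - [40,[-0.15,0.174,0.36],0]
    - [40,[-0.15,0.174,0.36],0]

```text
time_s: 2.8
eef_pos: [0.5448, 0.2934, 0.0878]
eef_rot: [-0.0, 0.645, 0.764, -0.0]
wrist_force: [1.1, 0.4, 0.7]
opening: 0.472
grasp_force: 0.0
```

```bash
python3 - <<'E'
from h import *
go((.5466,.2905,.087),9.5)
c=camera("side");a=c["image"][200:320,240:400]
w=camera("wrist")["image"]
cv2.imwrite("pics/p1.png",np.vstack([cv2.resize(a,(400,300)),cv2.resize(w,(400,250))])[:,:,::-1])
E
```

```text
t 2.8 pos [0.5448 0.2934 0.0878] yang 9.6 shift [-0.008   0.0032  0.0021] turn 0.0007
```

View pics/p1.png

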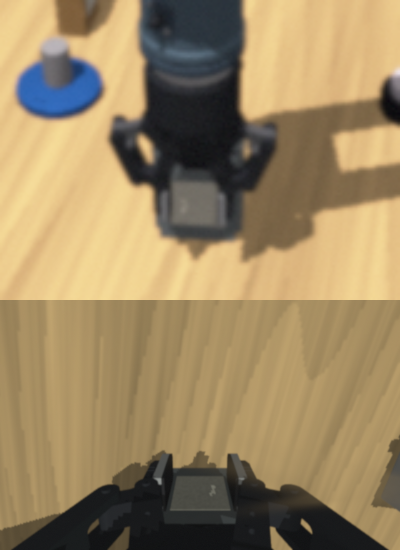

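The fingers (side crop px 155–240, row 200) stand in front of the tall box's lid, and its label shows between and below them. Now I'll push along tool -x.

>>> play_rows:
  plan:
    - [40,[-0.02,0.004,0],0]
    - [40,[-0.04,0.004,0],0]
    - [40,[-0.05,0.004,0],0]
    - [40,[-0.06,0.004,0],0]
    - [40,[-0.07,0.004,0],0]
    - [40,[-0.08,0.004,0],0]
    - [40,[-0.09,0.004,0],0]
    - [40,[-0.1,0.004,0],0]
    - [40,[-0.11,0.004,0],0]
    - [40,[-0.12,0.004,0],0]

```text
time_s: 3.9
eef_pos: [0.5552, 0.2448, 0.0873]
eef_rot: [0.0, 0.646, 0.763, 0.0]
wrist_force: [0.6, -0.1, 0.6]
opening: 0.472
grasp_force: 0.2
```

```bash
cat >> h.py <<'E'
def top(c0,n="top"):
    c=camera(n);W=cloud(c);m=(np.hypot(W[...,0]-c0[0],W[...,1]-c0[1])<.13)&(W[...,2]>.012)&(W[...,2]<.14)
    return c,W[m]
E
python3 - <<'E'
from h import *
c=camera("top");a=c["image"][180:250,210:290]
s=camera("side")["image"][210:310,260:380]
cv2.imwrite("pics/p2.png",np.vstack([cv2.resize(a,(400,350)),cv2.resize(s,(300,250))] if 0 else [cv2.resize(a,(340,290)),cv2.resize(s,(340,290))])[:,:,::-1])
print(get_obs()["wrist_force"],get_obs()["eef_pos"])
E
```

```text
[-0.82160295  0.25556306  0.1271704 ] [0.55519822 0.24452978 0.08724598]
```

View pics/p2.png

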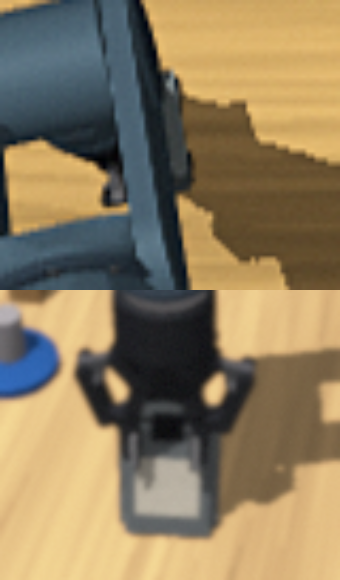

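The fingertips are against the lid, on either side of the clasp (crop px 165,425), and the box is leaning away from them. I'll keep pushing.

>>> play_rows:
  plan:
    - [40,[-0.012,0,0],0]
    - [40,[-0.024,0,0],0]
    - [40,[-0.036,0,0],0]
    - [40,[-0.048,0,0],0]
    - [40,[-0.06,0,0],0]
    - [40,[-0.07,0,0],0]
    - [40,[-0.07,0,0],0]
    - [40,[-0.07,0,0],0]

```text
time_s: 4.8
eef_pos: [0.5598, 0.2174, 0.0873]
eef_rot: [-0.0, 0.646, 0.763, 0.0]
wrist_force: [0.0, 0.6, -0.1]
opening: 0.465
grasp_force: 0.0
```

```bash
python3 - <<'E'
from h import *
c=camera("top");W=cloud(c)
s=camera("side");V=cloud(s)
for X in (W,V):
    m=(X[...,0]>.5)&(X[...,0]<.64)&(X[...,1]>.07)&(X[...,1]<.22)&(X[...,2]>.025)&(X[...,2]<.045);print(m.sum(),X[m].min(0) if m.any() else 0,X[m].max(0) if m.any() else 0)
cv2.imwrite("pics/p3.png",np.vstack([cv2.resize(c["image"][180:250,210:290],(340,290)),cv2.resize(s["image"][210:310,260:380],(340,290))])[:,:,::-1])
print(get_obs()["eef_pos"]);go((.6,-.4,.24),59)
E
```

```text
562 [0.52364369 0.09818826 0.02502288] [0.61603054 0.19326648 0.04362006]
790 [0.52546514 0.09658609 0.02535394] [0.60742678 0.21648337 0.04001462]
[0.55968002 0.21758197 0.08730597]
t 4.9 pos [0.5597 0.2176 0.0873] yang 9.5 shift [-1.5394 -0.1555 -0.3819] turn -0.275
```

View pics/p3.png

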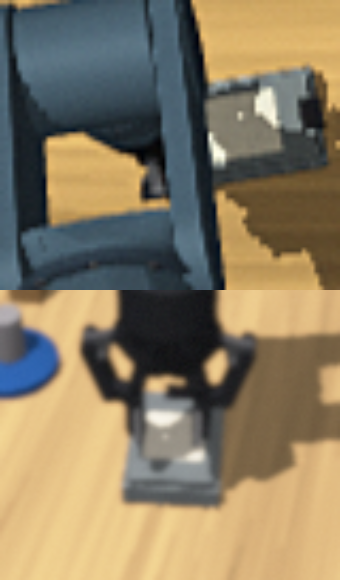

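The tall box now lies lid up (label at crop px 240,120 in the top picture, clasp at the far end), with its top surface about 35 mm high. Next I'll lift and move to the short box.

>>> play_rows:
  plan:
    - [40,[0.02,0,-0.1],0]
    - [40,[0.02,0,-0.22],0]
    - [40,[0,0,-0.34],0]
    - [40,[-0.1,0,-0.38],0]
    - [40,[-0.9,-0.09,-0.38],-0.275]
    - [40,[-0.9,-0.09,-0.38],-0.275]
    - [40,[-0.9,-0.09,-0.38],-0.275]
    - [40,[-0.9,-0.09,-0.38],-0.275]
    - [40,[-0.9,-0.09,-0.38],-0.275]
    - [40,[-0.9,-0.09,-0.38],-0.275]

```text
time_s: 5.9
eef_pos: [0.5815, -0.1033, 0.2395]
eef_rot: [0.0, 0.275, 0.961, 0.0]
wrist_force: [0.3, 0.1, -0.3]
opening: 0.463
grasp_force: 0.0
```

```bash
python3 -c "
from h import *
go((.6045,-.2615,.24),59.3);go((.6045,-.2615,.075),59.3);print(get_obs()['wrist_force'])"
```

```text
t 5.9 pos [ 0.5815 -0.1033  0.2395] yang 58.0 shift [-0.2581 -0.305  -0.0013] turn -0.0071
t 5.9 pos [ 0.5815 -0.1033  0.2395] yang 58.0 shift [-0.258  -0.3051  0.4112] turn -0.0071
[ 0.29171655  0.11853845 -0.26048322]
```

>>> play_rows:
  plan:
    - [40,[-0.258,-0.305,0],-0.003]
    - [40,[-0.258,-0.305,0],-0.003]
    - [40,[-0.258,-0.305,0],-0.003]
    - [40,[-0.258,-0.305,0],-0.003]
    - [40,[-0.258,-0.305,0],-0.003]
    - [40,[-0.258,-0.305,0],-0.003]

```text
time_s: 6.5
eef_pos: [0.6035, -0.2588, 0.2389]
eef_rot: [-0.0, 0.274, 0.962, 0.0]
wrist_force: [-0.3, 0.1, -0.5]
opening: 0.466
grasp_force: 0.0
```

```bash
python3 -c "
from h import *
go((.6045,-.2615,.24),59.3);go((.6045,-.2615,.075),59.3)"
```

```text
t 6.5 pos [ 0.6035 -0.2588  0.2389] yang 58.2 shift [-0.0057 -0.0043 -0.0027] turn -0.006
t 6.5 pos [ 0.6035 -0.2588  0.2389] yang 58.2 shift [-0.0062 -0.0045  0.4098] turn -0.006
```

>>> play_rows:
  plan:
    - [40,[-0.006,-0.004,0.1],-0.006]
    - [40,[-0.006,-0.004,0.2],-0.006]
    - [40,[-0.006,-0.004,0.3],-0.006]
    - [40,[-0.006,-0.004,0.38],-0.006]
    - [40,[-0.006,-0.004,0.41],-0.006]
    - [40,[-0.006,-0.004,0.41],-0.006]
    - [40,[-0.006,-0.004,0.41],-0.006]

```text
time_s: 7.2
eef_pos: [0.606, -0.2624, 0.0772]
eef_rot: [0.001, 0.264, 0.964, -0.0]
wrist_force: [0.7, -0.1, -0.3]
opening: 0.467
grasp_force: 0.0
```

```bash
python3 - <<'E'
from h import *
go((.6045,-.2615,.075),59.3)
c=camera("top");s=camera("side")
cv2.imwrite("pics/p4.png",np.vstack([cv2.resize(c["image"][180:250,340:420],(340,290)),cv2.resize(s["image"][120:220,290:410],(340,290))])[:,:,::-1])
E
```

```text
t 7.2 pos [ 0.606  -0.2624  0.0772] yang 59.3 shift [0.0044 0.     0.0056] turn 0.0003
```

View pics/p4.png

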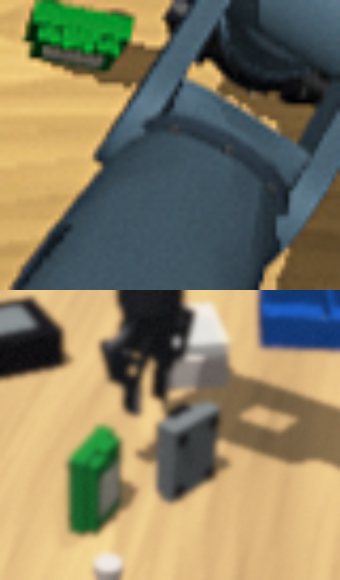

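The open fingers (crop px 145,390) stand behind the short box on its lid side and clear of the green one. Its feet face the camera (crop px 185,450). Now I'll push along tool +x.

>>> play_rows:
  plan:
    - [40,[0.02,0,0],0]
    - [40,[0.04,0,0],0]
    - [40,[0.055,0,0],0]
    - [40,[0.067,0,0],0]
    - [40,[0.079,0,0],0]
    - [40,[0.09,0,0],0]
    - [40,[0.1,0,0],0]
    - [40,[0.11,0,0],0]
    - [40,[0.12,0,0],0]
    - [40,[0.13,0,0],0]

```text
time_s: 8.3
eef_pos: [0.5598, -0.236, 0.0752]
eef_rot: [-0.0, 0.265, 0.964, 0.0]
wrist_force: [1.0, 0.7, -0.6]
opening: 0.47
grasp_force: 0.0
```

```bash
python3 - <<'E'
from h import *
go((.53,-.218,.077),59.3)
s=camera("side");print(get_obs()["wrist_force"])
cv2.imwrite("pics/p5.png",cv2.resize(s["image"][120:220,290:410],(480,400))[:,:,::-1])
E
```

```text
t 8.3 pos [ 0.5598 -0.236   0.0752] yang 59.3 shift [ 0.0869  0.0006 -0.0044] turn -0.0001
[ 0.35099825 -0.00458861 -0.26877924]
```

View pics/p5.png

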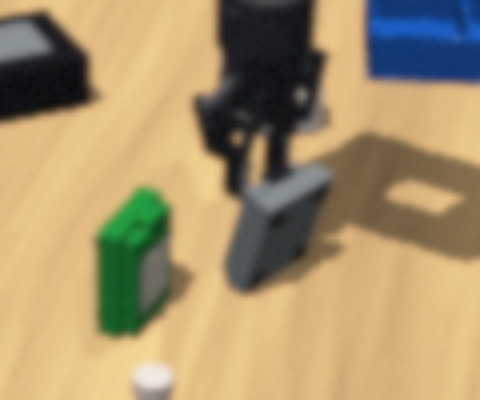

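The short box (crop px 280,230) is leaning away from the fingers, so the push is working. I'll carry on.

>>> play_rows:
  plan:
    - [40,[0.012,0,0],0]
    - [40,[0.024,0,0],0]
    - [40,[0.036,0,0],0]
    - [40,[0.048,0,0],0]
    - [40,[0.06,0,0],0]
    - [40,[0.06,0,0],0]
    - [40,[0.06,0,0],0]
    - [40,[0.06,0,0],0]
    - [40,[0.04,0,-0.1],0]
    - [40,[0.04,0,-0.2],0]

```text
time_s: 9.35
eef_pos: [0.5459, -0.2279, 0.155]
eef_rot: [-0.001, 0.265, 0.964, 0.0]
wrist_force: [0.3, -0.9, 0.7]
opening: 0.47
grasp_force: 0.0
```

>>> play_rows:
  plan:
    - [40,[-0.1,0,-0.2],0]
    - [40,[-0.3,0,-0.25],0]
    - [40,[-0.4,0,-0.25],0]
    - [40,[-0.4,0,-0.25],0]
    - [40,[-0.4,0,-0.25],0]
    - [40,[-0.4,0,-0.25],0]

```text
time_s: 9.95
eef_pos: [0.684, -0.31, 0.2535]
eef_rot: [-0.001, 0.265, 0.964, 0.0]
wrist_force: [-0.4, 0.2, -0.3]
opening: 0.47
grasp_force: 0.0
```

```bash
python3 - <<'E'
from h import *
for n in ["top","side"]:
    c=camera(n);save(c,n+"9");X=cloud(c)
    if n=="side": cv2.imwrite("pics/f.png",cv2.resize(c["image"][110:320,220:430],(600,600))[:,:,::-1])
    for nm,c0 in [("tall",(.567,.158)),("short",(.50,-.198))]:
        m=(np.hypot(X[...,0]-c0[0],X[...,1]-c0[1])<.08)&(X[...,2]>.028)&(X[...,2]<.12);p=X[m]
        if len(p)>20: 
            A=np.c_[p[:,:2],np.ones(len(p))];k=np.linalg.lstsq(A,p[:,2],rcond=None)[0]
            print(n,nm,len(p),np.median(p[:,2]).round(4),"slope",k[:2].round(3),cv2.minAreaRect(p[:,:2].astype(np.float32)))
    for l in ["vial","fixture","carton","puck","tip_box","dish","objective"]:
        for m in masks_of(c,l)[:1]:
            p=X[m["mask"]];p=p[~np.isnan(p[:,0])];print(n,l,np.round(np.percentile(p,50,axis=0),3))
print(get_obs()["wrist_force"],get_obs()["eef_pos"])
E
```

```text
top tall 668 0.0347 slope [ 0.012 -0.006] ((0.5692358613014221, 0.15686841309070587), (0.08041879534721375, 0.11470691114664078), 8.546415328979492)
top fixture [0.753 0.074 0.015]
top carton [ 0.772 -0.052  0.085]
top puck [0.381 0.004 0.036]
top tip_box [ 0.592 -0.503  0.064]
top dish [0.646 0.485 0.014]
top objective [0.432 0.468 0.039]
side tall 939 0.0345 slope [ 0.004 -0.014] ((0.5688620805740356, 0.1555519700050354), (0.07207991182804108, 0.11903098225593567), 9.426565170288086)
side short 384 0.0344 slope [-0.01  -0.012] ((0.49601852893829346, -0.19786062836647034), (0.07080838084220886, 0.09945414960384369), 58.09307861328125)
side vial [0.584 0.016 0.04 ]
side fixture [0.749 0.086 0.015]
side carton [ 0.773 -0.03   0.059]
side puck [0.37  0.026 0.026]
side tip_box [ 0.587 -0.471  0.052]
side dish [0.646 0.489 0.014]
side objective [0.432 0.48  0.047]
[-0.653833    0.34280698 -0.83619553] [ 0.68383784 -0.30974072  0.25525747]
```

View pics/f.png

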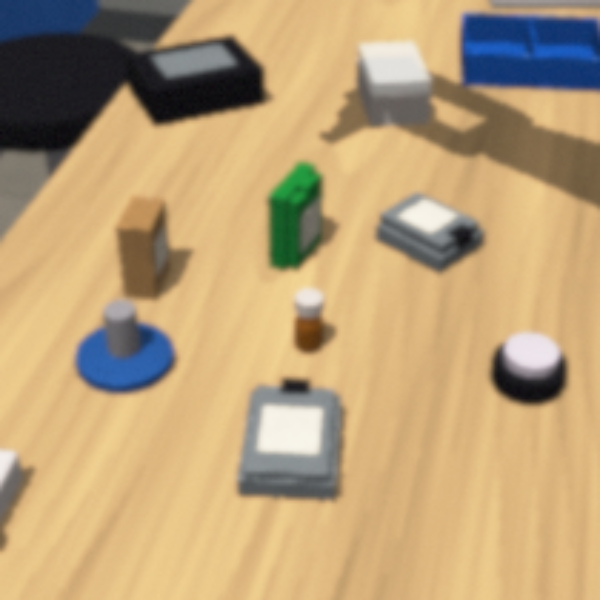

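Both boxes lie flat with the label up (crop px 290,440 and 430,230). The green box and everything else are where they were.

```bash
python3 -c "
from bench import *
print(hand_in())"
```

```text
the job is handed in; nothing more can be done
None
```

Both slide boxes are tipped onto their feet and lie flat with the lid up. In the final pictures nothing else had moved and the arm was clear. The job is handed in, but it gave no verdict back.

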